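# Turn a magnetic stirrer up by four clicks and start it

### The arm

A 6-joint arm with a two-finger parallel gripper is mounted at the origin on the work surface; the furniture and walls round the work are solid. World frame = base frame: x ahead of the robot, y to its left, z up, the work surface at z = 0. Lengths are in m, angles in rad, forces in N, time in s.
With the tool pointing down it reaches from about 0.25 to 0.725 m from the base axis. Payload 4 kg.
Tool frame: the origin (TCP) lies midway between the tips of the shut fingers; the grasp point (between the pads) lies 19 mm behind it; z points along the fingers, y is the line along which they close (so a half turn about z gives the same grasp; the last joint's range is limited). The gripper opens to 85 mm and grips with 20 to 120 N. Pads are 22 mm wide; open, the fingers measure 114 mm over their backs; the gripper's body (76 mm by 85 mm) begins 54 mm behind the grasp point. The pads swing forward as they close: fully open they stand 13 mm farther back than shut.
Start: joints at [1.289, 0.241, 0.005, 1.335, 0, 1.571], TCP at [0.139, 0.48, 0.231] pointing down, gripper open.
Joint ranges: [-2.72, 2.72], [-1.05, 1.87], [-1.09, 1.28], [-1.99, 2.15], [-1.42, 1.44], [-3.14, 3.14]. Speed limits (rad/s): [2.79, 2.79, 3.14, 3.14, 3.14, 3.14].

### API

Orientations are given as a unit quaternion [x, y, z, w].
In Python, from workcell import get_obs, camera, job_done, silhouettes gives the robot as it stands. The module is installed in compiled form; this text tells all that it offers.
- The arm moves only by the tool drive_tool, never from a script. Its argument "increments" is a list of rows, each a list of 3 entries, a list of its own where there are three numbers: the shift along the world's x, y, z in mm, then the turn, a rotation vector about the world's x, y, z in degrees, then the opening, from 0 (shut) to 1 (fully open). A call has 1 to 8 rows; each row shifts and turns the commanded pose from where the row before left it; what a row does not reach is not made up. A row lasts 1/12 s, in which the tool goes at most 41.7 mm and 7.16 degrees, less where a joint would pass 70% of its speed; a pose out of reach is approached as far as the arm can. A call is refused whole if a number of a shift passes 41.7 or a number of a turn 7.16, either way. A call with a gripper value outside its range is refused whole. The fingers move at their own pace and stop on an object; the grip force is fixed at half the most. Time passes only in rows, so rows that do not move let the fingers close. It gives the time, the measured TCP pose, the force, the opening and the grip force at its end, in the units of the state.
- get_obs(): the state, without advancing time (a new reading comes with each control period).
- camera(name): name is "side" or "top" or "wrist"; returns a dict with "image" (400x640x3 uint8, red, green, blue), "K" (3x3 intrinsics, pixels), "view" (4x4, takes a point from world to camera coordinates). Camera axes: x right, y down, z forward; pixel columns grow to the right and rows downward; lengths in m; the calibration is good to about 2 mm. The wrist camera is an equidistant fisheye: a pixel r from the principal point sees the ray r / f radians off the axis. A picture is of the moment at which its call begins. There is no depth.
- job_done(): hands the job in; it is judged then, once.
Trained networks look in a picture, given as the dict that the camera call returned (one of the last four; its "shot" number tells which), for a name from the list of things; names that differ only in an ending like _2 or _b are one class to them, and where a whole thing is asked for, a point or a joint stands for the part that bears it (a point fixed in the world has none). Each returns a list of dicts, best first, with "conf" (0 to 1); they miss things now and then, are a little off and sometimes report something else, mostly with a low value. They report only what shows in the picture. A call takes as long as a camera call. They do not tell look-alikes from the thing itself.
- silhouettes(query, picture): "region" (400x640 bool, what is visible of it) and "bbox" ([left, top, right, bottom] in pixels, round what is visible of it).
The state is a dict: "clock": time; "joint_pos": joint angles; "joint_vel": joint speeds; "tau": joint torques, N m; "eef_pos": TCP position; "tool_rot": TCP orientation; "ft_force": force on the tool from outside, world axes, zero at the start; "ft_torque": the same for the moment, N m; "grip_width": finger opening in m; "grasp_force": force on a finger pad.
Only numpy, scipy, OpenCV 4.12 (cv2) and the standard library are available. Lean on these libraries where they do the work, as an engineer would, in place of code of your own. Each camera call takes 0.05 s, during which the arm holds its last target. There are 200 camera calls.

### The job

The paste on the magnetic stirrer is to be stirred faster: with a fingertip in the well of the large flat speed dial, turn the dial clockwise exactly four clicks from where it stands, never running past the fourth, and leave it resting in that click. Then push the round start button beside the dial fully in with a fingertip and let it spring back. Everything is done by touch alone: lift nothing, keep the small heat knob at off, and leave the jar on the plate and the things round the stirrer where they stand.

Things in the scene. Friction and masses are not known exactly. Their poses are not given: they have to be found in the camera images.
- stirrer: Magnetic stirrer, fixed white housing, 250 (x) x 210 (y) mm. Origin: middle of its footprint on the bench; x from the controls (robot side) to the plate, z up. Head: x from -5 to 125 mm, 87 mm high; round white plate on it, 113 mm across, top at z 96, middle at x 64 mm. Control panel in front, sloping 15 degrees down to the robot, z 46 to 78 mm; from left: speed dial, start button, heat knob.
- dial_centre (a point): Point on the speed dial's axis at the level of the panel's face (stirrer x -65, y 50, z 62 mm). Axes are the panel's: x up the slope (away from the robot), y left, z out of the face (15 degrees from vertical, towards the robot). The dial is a metal disc, 100 mm across, sunk in the panel, its top 3 mm above the face.
- dial_well (a point): Middle of the dial's round dark finger well, at the level of the panel's face; goes round dial_centre on a 24 mm radius. The well is 46 mm across at its mouth, 42 mm at its floor and 14 mm deep (floor 11 mm below the panel's face): shut fingers of 29 x 22 mm fit in with about 5 mm of play each way.
- dial_mark (a point): Dark stroke on the dial's rim, 48 mm from its axis and 3 mm above the panel's face, straight out from the well; it points at strokes on the panel, one per click.
- dial (a joint): Dial angle, rad, growing clockwise seen from above (faster); the well lies at 2.094 minus this from dial_centre's x towards y. Click stops each 0.419 from 0 (end stop) to 4.19 (end stop); it starts in one of the first four. Crests lie midway: the push rises to some 5 N, then the dial snaps on into the next stop; let go, it falls into the nearest.
- start_top (a point): Middle of the top of the start button, a grey round button of 25 mm diameter in a steel ring, to the right of the dial; its top stands 8 mm above the panel's face. Its axes are the panel's; it is pushed along -z.
- start (a joint): Travel of the start button, m: 0 out, 0.005 fully in. It moves at about 2 N and needs about 5 N to go fully in, and springs back.
- heat_top (a point): Middle of the top of the heat knob, a small black fluted knob, 31 mm across its skirt and 17 mm tall, at the right of the panel. To be left alone.
- heat (a joint): Turning angle of the heat knob, rad; 0 = off.
- paste_jar: Glass jar of white paste with a pale lid, 62 mm across and 62 mm tall, standing loose on the stirrer's plate. Origin: middle of its foot.
- spool_dark: Bystander: wooden spool with dark brown thread, 33 mm across, 40 mm tall, standing to the left of the stirrer. Origin: middle of its underside.
- spool_pale: Bystander: wooden spool with pale thread, 33 mm across, 40 mm tall, standing to the left of the stirrer. Origin: middle of its underside.
- loupe: Bystander: folded black linen loupe, 42 x 42 x 10 mm, lying to the left of the stirrer. Origin: middle of its underside.
- pumice: Bystander: grey smoothing stone, 31 (x) x 68 (y) x 24 (z) mm, to the right of the stirrer. Origin: middle of its underside.
- pigment_jar: Bystander: small glass jar with a grey lid, 56 mm across, 54 mm tall, to the right of the stirrer. Origin: middle of its underside.
- swab_jar: Bystander: open glass jar, 59 mm across and 86 mm tall, with a brush leaning out of it to 162 mm, to the right of the stirrer. Origin: middle of its underside.
Things that resemble listed ones, but are neither listed nor needed, are in the scene too. What is shaped like the paste_jar but red is not meant.

How it is judged:
By the outcome, as a careful person would: the job done as asked, in the order asked, and still so for the second after the job is handed in, with the robot touching nothing.
It also fails if it takes over 58 s, if anything falls off the work surface, if the arm or the gripper's body presses on something with over 40 N, if the wrist force passes 120 N, or if a joint passes its speed limit or range.

## Working session

There is one attempt and no reset: what is moved stays moved. The work goes in short steps, Python scripts to look and compute and a tool call to move; the robot and the scene stay as the last step left them, time stands still between calls to the robot, and variables do not carry over. Pictures are saved under pics/ and viewed, at most 10 in all, crops included, and the job is handed in when it is done.

Besides the shell and the picture viewer there is one more tool, called in YAML: its name, and indented under it one key for each argument. drive_tool: Moves the arm, as the interface text tells. Its arguments: {"type":"object","properties":{"increments":{"type":"array"}},"required":["increments"]}

```bash
mkdir -p pics; python3 - <<'E'
from workcell import *
import cv2,numpy as np
o=get_obs();print({k:np.round(v,3) for k,v in o.items()})
for n in("top","side"):
    c=camera(n);cv2.imwrite(f"pics/{n}1.png",c["image"][:,:,::-1]);print(n,c["K"].round(1).tolist(),c["view"].round(4).tolist())
    for q in("stirrer","dial","dial_centre","dial_well","dial_mark","start_top","heat_top","paste_jar"):
        print(q,[(round(s["conf"],2),[int(v) for v in s["bbox"]],int(s["region"].sum()),np.argwhere(s["region"]).mean(0)[::-1].round(1).tolist()) for s in silhouettes(q,c)[:3]])
E
```

```text
{'clock': np.float64(0.0), 'joint_pos': array([ 1.289,  0.241,  0.004,  1.335, -0.   ,  1.571]), 'joint_vel': array([ 0.001,  0.   ,  0.001,  0.   ,  0.001, -0.001]), 'tau': array([ 1.0000e-03, -3.7232e+01,  2.5241e+01,  1.7000e-02,  0.0000e+00,
       -0.0000e+00]), 'eef_pos': array([0.139, 0.48 , 0.23 ]), 'tool_rot': array([ 0.14 ,  0.99 , -0.001, -0.   ]), 'ft_force': array([ 0.702, -0.538, -0.026]), 'ft_torque': array([-0.01 ,  0.007, -0.006]), 'grasp_force': np.float64(0.0), 'grip_width': np.float64(0.085)}
top [[450.6, 0.0, 312.8], [0.0, 450.6, 200.1], [0.0, 0.0, 1.0]] [[0.0108, -0.9999, -0.0051, 0.0026], [-0.9896, -0.0099, -0.1435, 0.5721], [0.1434, 0.0066, -0.9896, 0.9903], [0.0, 0.0, 0.0, 1.0]]
stirrer [(0.58, [275, 143, 375, 258], 9961, [324.4, 202.9])]
dial [(0.93, [281, 206, 323, 254], 1589, [301.7, 228.3]), (0.28, [253, 212, 274, 229], 187, [264.8, 219.4])]
dial_centre [(0.71, [275, 202, 374, 256], 5141, [324.4, 228.8])]
dial_well [(0.64, [280, 207, 322, 250], 1572, [301.8, 228.4]), (0.21, [334, 230, 342, 240], 102, [336.7, 235.0])]
dial_mark [(0.72, [279, 205, 325, 252]
[... 202 characters left out ...]
280.1])]
side [[364.5, 0.0, 316.7], [0.0, 364.5, 201.9], [0.0, 0.0, 1.0]] [[-0.9519, -0.3063, -0.0002, 0.5097], [-0.1995, 0.6204, -0.7585, 0.1879], [0.2325, -0.722, -0.6516, 0.7735], [0.0, 0.0, 0.0, 1.0]]
stirrer [(0.55, [238, 169, 365, 267], 7724, [304.8, 219.4])]
dial [(0.77, [304, 208, 346, 247], 1137, [326.1, 228.3])]
dial_centre [(0.97, [292, 176, 363, 263], 3724, [329.7, 220.1])]
dial_well [(0.92, [305, 211, 351, 247], 1236, [326.3, 229.0])]
dial_mark [(0.83, [305, 211, 351, 247], 1205, [326.2, 228.5])]
start_top [(0.55, [335, 203, 345, 211], 39, [340.1, 206.6])]
heat_top []
paste_jar [(0.82, [378, 178, 401, 211], 588, [388.5, 192.1]), (0.59, [264, 161, 291, 199], 795, [277.8, 180.3])]
```

```bash
python3 - <<'E'
import cv2,numpy as np
t=cv2.imread("pics/top1.png")[130:300,230:430];s=cv2.imread("pics/side1.png")[150:320,220:420]
cv2.imwrite("pics/c1.png",np.hstack([cv2.resize(a,None,fx=4,fy=4,interpolation=cv2.INTER_CUBIC)for a in(t,)]))
cv2.imwrite("pics/c2.png",cv2.resize(cv2.imread("pics/side1.png")[160:280,230:410],None,fx=4.4,fy=4.4,interpolation=cv2.INTER_CUBIC)[:600,:800])
E
```

```text
(no output)
```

View pics/c1.png

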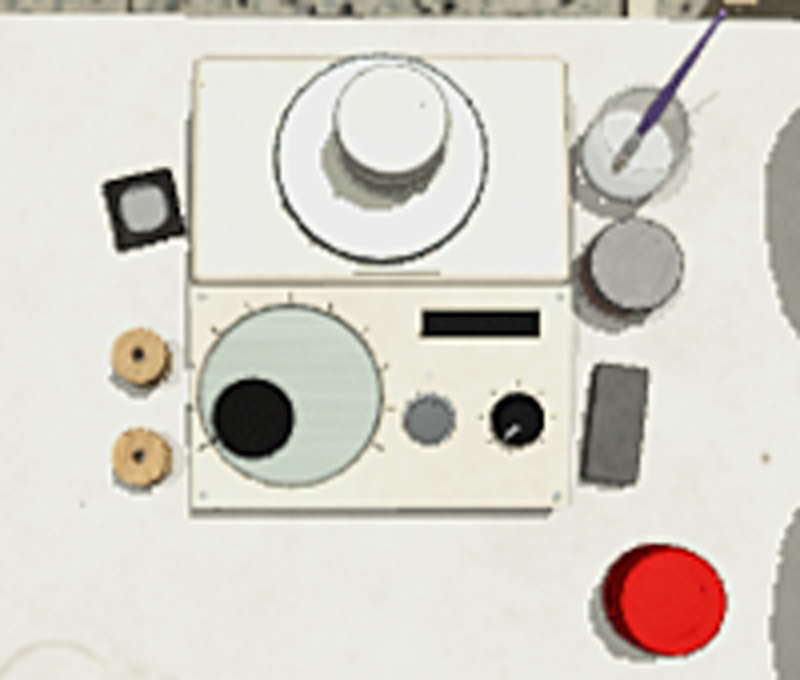

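View pics/c2.png

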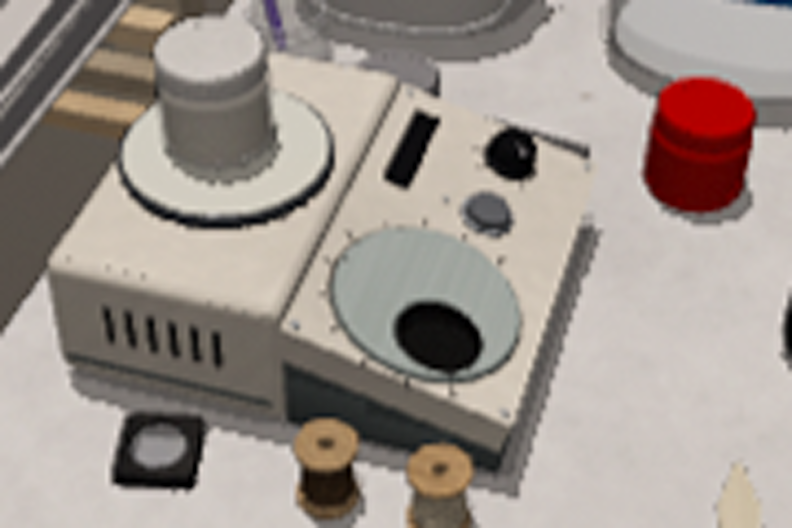

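```bash
cat >h.py <<'E'
import numpy as np
from scipy.optimize import least_squares
from scipy.spatial.transform import Rotation as R
K={"top":np.array([[450.6,0,312.8],[0,450.6,200.1],[0,0,1]]),"side":np.array([[364.5,0,316.7],[0,364.5,201.9],[0,0,1]])}
V={"top":np.array([[0.0108,-0.9999,-0.0051,0.0026],[-0.9896,-0.0099,-0.1435,0.5721],[0.1434,0.0066,-0.9896,0.9903],[0,0,0,1]]),
"side":np.array([[-0.9519,-0.3063,-0.0002,0.5097],[-0.1995,0.6204,-0.7585,0.1879],[0.2325,-0.722,-0.6516,0.7735],[0,0,0,1]])}
def proj(n,p):
    c=V[n][:3,:3]@p+V[n][:3,3]; return (K[n]@(c/c[2]))[:2]
P=R.from_euler('y',-15,degrees=True).as_matrix()  # panel axes in stirrer
DC=np.array([-.065,.05,.062])
def S(q,p): return np.r_[q[:2],0]+R.from_euler('z',q[2]).as_matrix()@p
def pan(x,y,z): return DC+P@np.array([x,y,z])
E
python3 - <<'E'
from h import *
t=lambda x,y:np.array([230+(x+.5)/4-.5,130+(y+.5)/4-.5]); s=lambda x,y:np.array([230+(x+.5)/4.4-.5,160+(y+.5)/4.4-.5])
obs=[("top",t(291,395),'dial'),("side",s(425,305),'dial'),("top",t(253,418),'well'),("side",s(439,338),'well'),("top",t(429,418),'btn'),("side",s(489,211),'btn'),
("top",t(382,158),'plate'),("side",s(227,153),'plate'),("top",t(195,57),(.125,.105,.087)),("top",t(567,60),(.125,-.105,.087)),("top",t(190,510),(-.125,.105,.046)),("top",t(571,508),(-.125,-.105,.046)),("top",t(518,416),'knob'),]
def pt(k,u):
    if k=='dial':return pan(0,0,.003)
    if k=='well':return pan(.024*np.cos(u[3]),.024*np.sin(u[3]),.003)
    if k=='btn':return pan(u[4],u[5],.008)
    if k=='knob':return pan(u[6],u[7],.017)
    if k=='plate':return np.array([.064,0,.096])
    return np.array(k)
f=lambda u:np.concatenate([proj(n,S(u,pt(k,u)))-p for n,p,k in obs])
r=least_squares(f,[.5,0,0,2.1,-.02,-.08,0,-.15],loss='soft_l1',x_scale=[.1,.1,.1,.1,.01,.01,.01,.01]);u=r.x
print(u.round(4));print(f(u).reshape(-1,2).round(2).tolist())
print("dial angle clicks",(2.094-u[3])/.419)
for k in('dial','well','btn'):print(k,S(u,pt(k,u)).round(4))
Rz=R.from_euler('z',u[2]);print("well rel angle checks",S(u,pan(.024*np.cos(.418),.024*np.sin(.418),0)).round(4))
E
```

```text
[ 0.568  -0.018   0.0077  2.0823 -0.0107 -0.0763 -0.0055 -0.1251]
[[-0.31, 1.45], [0.37, -1.38], [-0.23, 0.89], [-0.56, -0.48], [-0.29, 1.0], [-0.64, -0.95], [-0.22, 0.39], [-0.74, -1.65], [-0.71, -0.43], [0.6, -1.03], [0.45, -0.27], [-0.93, 0.51], [-0.0, 0.0]]
dial angle clicks 0.027999041423609816
dial [0.5018 0.0315 0.0649]
well [0.4903 0.0523 0.0619]
btn [ 0.4908 -0.0449  0.0669]
well rel angle checks [0.5237 0.0414 0.0677]
```

drive_tool:
  increments:
    - [[19, -27, 0], [0, 0, 3], 0]
    - [[19, -27, 0], [0, 0, 3], 0]
    - [[19, -27, 0], [0, 0, 3], 0]
    - [[19, -27, 0], [0, 0, 3], 0]
    - [[19, -27, 0], [0, 0, 3], 0]
    - [[19, -27, 0], [0, 0, 1.5], 0]
    - [[19, -27, 0], [0, 0, 0], 0]
    - [[19, -27, 0], [0, 0, 0], 0]

```text
clock: 1.57
eef_pos: [0.2916, 0.2629, 0.2315]
tool_rot: [-0.003, 1.0, 0.0, 0.0]
ft_force: [0.5, 0.3, -0.0]
grip_width: -0.0
grasp_force: 0.0
```

drive_tool:
  increments:
    - [[19, -27, 0], [0, -3, 0], 0]
    - [[19, -27, 0], [0, -3, 0], 0]
    - [[19, -27, 0], [0, -3, 0], 0]
    - [[19, -27, 0], [0, -3, 0], 0]
    - [[19, -27, 0], [0, -3, 0], 0]
    - [[19, -27, 0], [0, 0, 0], 0]
    - [[19, -27, 0], [0, 0, 0], 0]
    - [[3, 4, -5], [0, 0, 0], 0]

```text
clock: 2.23
eef_pos: [0.43, 0.0744, 0.2279]
tool_rot: [0.002, 0.991, -0.002, 0.133]
ft_force: [0.7, 1.3, -0.2]
grip_width: -0.0001
grasp_force: 0.0
```

```bash
python3 - <<'E'
from workcell import *
import cv2,numpy as np
from scipy.spatial.transform import Rotation as R
o=get_obs();print({k:np.round(v,4) for k,v in o.items()});print(R.from_quat(o['tool_rot']).as_matrix().round(3))
c=camera("wrist");np.savez("w1.npz",**{k:c[k] for k in("image","K","view")});cv2.imwrite("pics/w1.png",c["image"][:,:,::-1]);print(c["K"].round(1).tolist())
for q in("dial","start_top"):
    print(q,[(round(s["conf"],2),[int(v) for v in s["bbox"]]) for s in silhouettes(q,c)[:3]])
E
```

```text
{'clock': np.float64(2.2333), 'joint_pos': array([ 0.2126, -0.0866, -0.4012,  0.996 , -0.0593,  0.2078]), 'joint_vel': array([ 0.2103,  0.1371, -0.0661, -0.1565,  0.014 ,  0.2081]), 'tau': array([ -1.7576, -22.8668,  25.9983,  -1.46  ,  -0.2932,  -0.6786]), 'eef_pos': array([0.43  , 0.0744, 0.2279]), 'tool_rot': array([ 0.0015,  0.9911, -0.0017,  0.1329]), 'ft_force': array([ 0.729 ,  1.2523, -0.1934]), 'ft_torque': array([-0.0241,  0.2182,  0.0123]), 'grasp_force': np.float64(0.0), 'grip_width': np.float64(-0.0001)}
[[-0.965  0.003  0.264]
 [ 0.003  1.    -0.004]
 [-0.264 -0.003 -0.965]]
[[309.7, 0.0, 317.3], [0.0, 309.7, 197.2], [0.0, 0.0, 1.0]]
dial [(0.67, [229, 152, 323, 238])]
start_top [(0.61, [196, 179, 218, 199])]
```

View pics/w1.png

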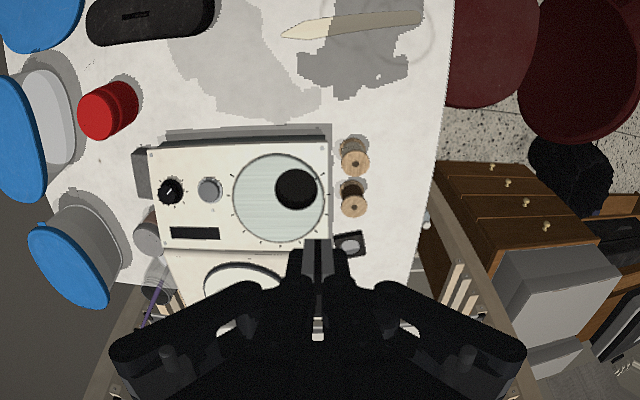

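```bash
cat >m.py <<'E'
from workcell import *
import cv2,numpy as np
from h import *
def look(q,show=None):
    """panel-plane position (world) of dial centre, well, button from wrist fisheye"""
    c=camera("wrist"); im=c["image"]; k=c["K"]; Vw=c["view"]; Rw,tw=Vw[:3,:3],Vw[:3,3]; C=-Rw.T@tw
    if show: cv2.imwrite(show,im[:,:,::-1])
    def proj(p):
        d=Rw@p+tw; r=np.hypot(*d[:2]); th=np.arctan2(r,d[2]); return k[0,0]*th*d[:2]/r+k[:2,2]
    Rs=R.from_euler('z',q[2]).as_matrix(); A=Rs@P; O=S(q,DC)
    def onplane(uv,h):
        v=(np.asarray(uv)-k[:2,2])/k[0,0]; th=np.hypot(*v); d=Rw.T@np.r_[np.sin(th)*v/th,np.cos(th)]
        n=A[:,2]; s=n@(O+n*h-C)/(n@d); return A.T@(C+s*d-O)   # panel coords
    # rectify panel: 2 px per mm, origin at (200,120): col=-y, row=-x
    out={}
    for h,nm in((.003,'d'),(.008,'b')):
        xs=(120-np.arange(240))/2000; ys=(160-np.arange(480))/2000
        X,Y=np.meshgrid(xs,ys,indexing='ij'); W=O+(np.stack([X,Y,0*X+h],-1)@A.T)
        D=W@Rw.T+tw; r=np.hypot(D[...,0],D[...,1]); m=k[0,0]*np.arctan2(r,D[...,2])/r
        out[nm]=cv2.remap(im,(m*D[...,0]+k[0,2]).astype(np.float32),(m*D[...,1]+k[1,2]).astype(np.float32),cv2.INTER_CUBIC)
    return out,C
E
python3 - <<'E'
from m import *
u=[.568,-.018,.0077]
o,C=look(u);print(C.round(3),get_obs()['eef_pos'].round(4))
cv2.imwrite("pics/r1.png",np.vstack([o['d'],o['b']])[:,:,::-1])
E
```

```text
[0.318 0.078 0.346] [0.4264 0.0796 0.226 ]
```

View pics/r1.png

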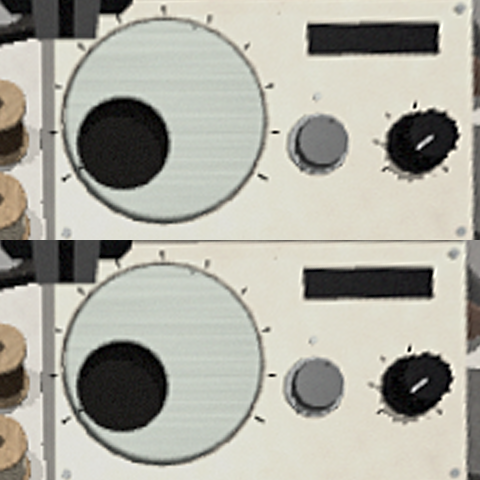

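drive_tool:
  increments:
    - [[8, -5, -20], [0, 0, 0], 0]
    - [[8, -5, -20], [0, 0, 0], 0]
    - [[8, -5, -20], [0, 0, 0], 0]
    - [[8, -5, -20], [0, 0, 0], 0]
    - [[8, -5, -20], [0, 0, 0], 0]
    - [[8, -3.4, -20], [0, 0, 0], 0]
    - [[8, 0, -20], [0, 0, 0], 0]
    - [[6, 0, -17], [0, 0, 0], 0]

```text
clock: 3.1
eef_pos: [0.4888, 0.0525, 0.0683]
tool_rot: [-0.005, 0.991, -0.0, 0.13]
ft_force: [-0.0, -0.2, -0.1]
grip_width: 0.0001
grasp_force: 0.0
```

drive_tool:
  increments:
    - [[0, 0, 0], [0, 0, 0], 0]
    - [[0, 0, 0], [0, 0, 0], 0]
    - [[0, 0, 0], [0, 0, 0], 0]

```text
clock: 3.35
eef_pos: [0.489, 0.052, 0.0701]
tool_rot: [-0.004, 0.991, -0.0, 0.131]
ft_force: [1.1, -0.5, 1.0]
grip_width: 0.0
grasp_force: 0.0
```

```bash
python3 - <<'E'
from m import *
o=get_obs();print(o['eef_pos'].round(4),o['tool_rot'].round(4))
a=[camera(n)["image"] for n in("wrist","side","top")]
z=lambda i,f:cv2.resize(i,None,fx=f,fy=f,interpolation=cv2.INTER_CUBIC)
w=a[0][150:350,220:420]; s=a[1][170:270,280:380]; t=a[2][170:270,260:360]
cv2.imwrite("pics/v2.png",np.vstack([np.hstack([z(w,1.5),z(s,3)]),np.hstack([z(t,3),np.zeros((300,300,3),np.uint8)])])[:,:,::-1])
E
```

```text
[0.489  0.052  0.0701] [-4.100e-03  9.914e-01 -2.000e-04  1.308e-01]
```

View pics/v2.png

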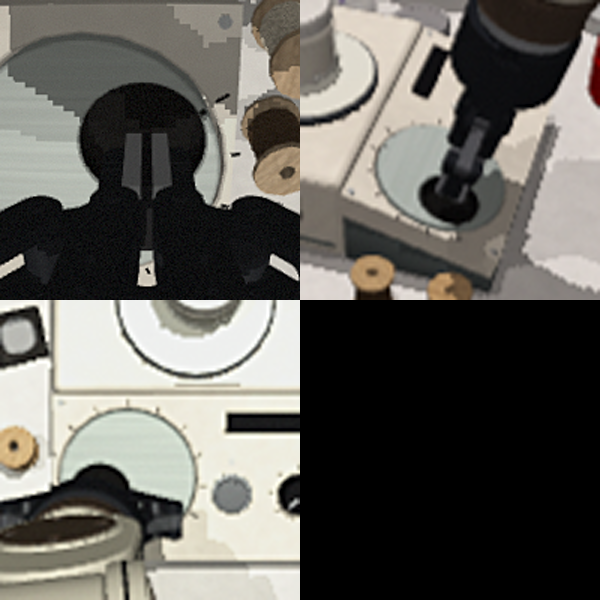

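drive_tool:
  increments:
    - [[0.6, -0.2, -2.5], [0, 0, 0], 0]
    - [[0.7, -0.2, -2.5], [0, 0, 0], 0]
    - [[0.7, -0.2, -2.5], [0, 0, 0], 0]
    - [[0.7, -0.2, -2.5], [0, 0, 0], 0]
    - [[0, 0, 0], [0, 0, 0], 0]

```text
clock: 3.92
eef_pos: [0.4914, 0.0499, 0.0587]
tool_rot: [-0.003, 0.992, -0.0, 0.13]
ft_force: [-0.2, -0.5, 0.1]
grip_width: 0.0001
grasp_force: 0.0
```

drive_tool:
  increments:
    - [[0.7, 0, -2.5], [0, 0, 0], 0]
    - [[0.7, 0, -2.5], [0, 0, 0], 0]
    - [[0.4, 0, -2], [0, 0, 0], 0]
    - [[0, 0, 0], [0, 0, 0], 0]

```text
clock: 4.25
eef_pos: [0.4932, 0.05, 0.0517]
tool_rot: [-0.003, 0.992, -0.0, 0.13]
ft_force: [0.4, 0.5, -0.1]
grip_width: 0.0002
grasp_force: 0.0
```

drive_tool:
  increments:
    - [[1.4, 1, 0.4], [0, 0, 0], 0]
    - [[1.4, 1, 0.4], [0, 0, 0], 0]
    - [[1.4, 1, 0.4], [0, 0, 0], 0]
    - [[1.6, 0.4, 0.4], [0, 0, 0], 0]
    - [[1.6, 0.4, 0.4], [0, 0, 0], 0]
    - [[1.6, 0.3, 0.5], [0, 0, 0], 0]
    - [[0, 0, 0], [0, 0, 0], 0]

```text
clock: 4.83
eef_pos: [0.5016, 0.0541, 0.0543]
tool_rot: [-0.003, 0.992, -0.001, 0.129]
ft_force: [-2.8, -0.3, 1.2]
grip_width: -0.0001
grasp_force: 1.3
```

drive_tool:
  increments:
    - [[1.6, 0, 0.4], [0, 0, 0], 0]
    - [[1.6, 0, 0.4], [0, 0, 0], 0]
    - [[1.6, 0, 0.4], [0, 0, 0], 0]
    - [[1.6, -0.3, 0.5], [0, 0, 0], 0]
    - [[1.6, -0.4, 0.4], [0, 0, 0], 0]
    - [[1.6, -0.4, 0.4], [0, 0, 0], 0]
    - [[0, 0, 0], [0, 0, 0], 0]

```text
clock: 5.42
eef_pos: [0.5118, 0.0528, 0.0569]
tool_rot: [-0.003, 0.992, -0.001, 0.13]
ft_force: [-3.0, -0.7, -0.8]
grip_width: -0.0004
grasp_force: 1.3
```

```bash
cat >f.py <<'E'
from m import *
# well angle seen by side camera / wrist as dark blob is muddled by fingers; view crops
import sys
a=[camera(n)["image"] for n in("wrist","side","top")]
z=lambda i,f:cv2.resize(i,None,fx=f,fy=f,interpolation=cv2.INTER_CUBIC)
w=a[0][150:350,220:420]; s=a[1][170:270,280:380]; t=a[2][170:270,260:360]
cv2.imwrite(sys.argv[1],np.hstack([z(w,2),z(s,4)])[:,:,::-1])
print(get_obs()['eef_pos'].round(4))
E
python3 f.py pics/v3.png
```

```text
[0.5118 0.053  0.057 ]
```

View pics/v3.png

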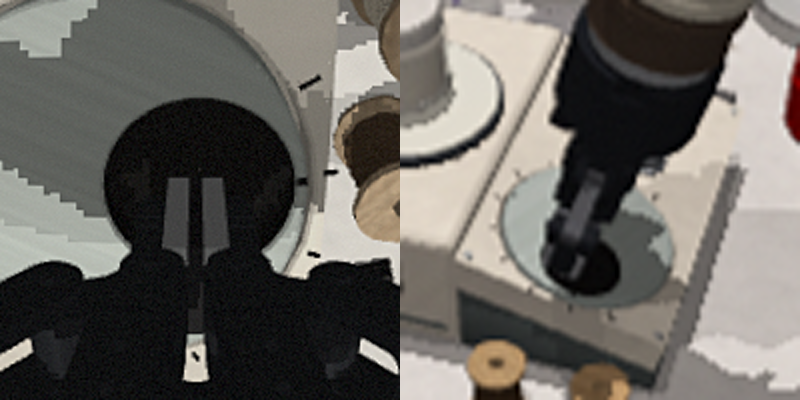

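drive_tool:
  increments:
    - [[1.5, -0.6, 0.4], [0, 0, 0], 0]
    - [[1.5, -0.7, 0.4], [0, 0, 0], 0]
    - [[1.4, -0.7, 0.4], [0, 0, 0], 0]
    - [[1.3, -1, 0.3], [0, 0, 0], 0]
    - [[1.3, -1, 0.3], [0, 0, 0], 0]
    - [[1.3, -1, 0.4], [0, 0, 0], 0]
    - [[0, 0, 0], [0, 0, 0], 0]

```text
clock: 6.15
eef_pos: [0.5201, 0.0483, 0.0593]
tool_rot: [-0.003, 0.991, -0.0, 0.13]
ft_force: [-3.6, -0.2, -1.9]
grip_width: -0.0
grasp_force: 1.8
```

drive_tool:
  increments:
    - [[1.1, -1.2, 0.3], [0, 0, 0], 0]
    - [[1.1, -1.2, 0.3], [0, 0, 0], 0]
    - [[1.1, -1.3, 0.3], [0, 0, 0], 0]
    - [[0.9, -1.4, 0.2], [0, 0, 0], 0]
    - [[0, 0, 0], [0, 0, 0], 0]

```text
clock: 6.57
eef_pos: [0.5217, 0.0435, 0.0592]
tool_rot: [-0.003, 0.992, 0.0, 0.128]
ft_force: [-8.2, 0.2, 0.9]
grip_width: 0.0001
grasp_force: 4.5
```

```bash
python3 f.py pics/v4.png
```

```text
[0.5217 0.0432 0.0593]
```

View pics/v4.png

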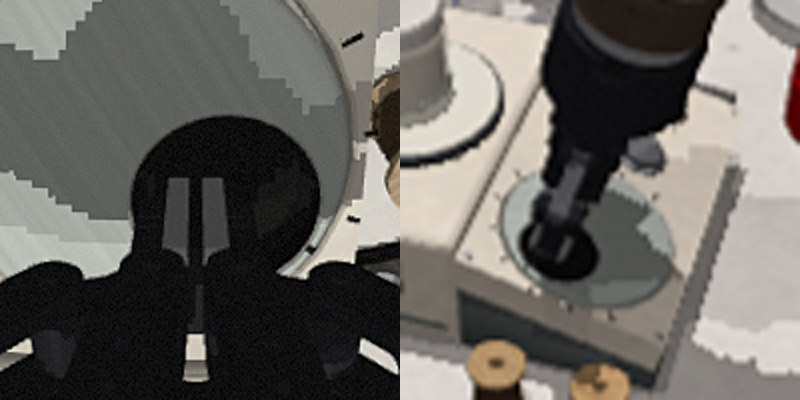

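```bash
cat >>m.py <<'E'
def ang(uvh,c,q=(.568,-.019,.0077)):
    k=c["K"];Vw=c["view"];Rw,tw=Vw[:3,:3],Vw[:3,3];C=-Rw.T@tw;A=R.from_euler('z',q[2]).as_matrix()@P;O=S(q,DC)
    for u,v,h in uvh:
        w=(np.array([u,v])-k[:2,2])/k[0,0];th=np.hypot(*w);d=Rw.T@np.r_[np.sin(th)*w/th,np.cos(th)]
        n=A[:,2];s=n@(O+n*h-C)/(n@d);p=A.T@(C+s*d-O);print((p*1e3).round(1),"clicks",round((120-np.degrees(np.arctan2(p[1],p[0])))/24,2))
E
python3 - <<'E'
from m import *
c=camera("wrist")
ang([(396,170,0),(406,216.5,0),(396.5,259.5,0),(375.5,274.5,.003)],c)
# well blob: fit circle to dark left/right/top edges
ang([(220+225/2,150+205/2,.003)],c)
c2=camera("side");print([(s["conf"],s["bbox"]) for s in silhouettes("dial_mark",c)[:2]])
E
```

```text
[-27.9  48.5  -0. ] clicks 0.0
[-5.1 55.2 -0. ] clicks 1.03
[18.3 52.7 -0. ] clicks 2.05
[25.1 41.7  3. ] clicks 2.54
[12.2 19.6  3. ] clicks 2.57
[(0.69, [188.1, 118.6, 394.1, 290.7])]
```

drive_tool:
  increments:
    - [[0.8, -0.5, 0.2], [0, 0, 0], 0]
    - [[0.8, -0.5, 0.2], [0, 0, 0], 0]
    - [[0, 0, 0], [0, 0, 0], 0]

```text
clock: 7.12
eef_pos: [0.522, 0.0421, 0.0591]
tool_rot: [-0.003, 0.992, -0.0, 0.126]
ft_force: [-10.8, 0.5, 2.7]
grip_width: -0.0001
grasp_force: 5.8
```

```bash
cat >g.py <<'E'
from m import *
# well centre: dark blob within rectified dial; report via circle fit of blob edge beyond fingers
o,C=look([.568,-.019,.0077]); im=o['d'].astype(int).sum(2)
X=(120-np.arange(240))/2; Y=(160-np.arange(480))/2
best=[]
for a in np.arange(0,4.2,.02):
    f=np.radians(120-24*a)
    # mark: dark stroke at radius 45..49 vs neighbours
    def samp(r,df): 
        x,y=r*np.cos(f+df),r*np.sin(f+df); return im[int(round(120-2*x)),int(round(160-2*y))]
    rim=lambda r,dark: np.mean([samp(r,d) for d in np.linspace(-.9,.9,13)]) # unused
    cx,cy=24*np.cos(f),24*np.sin(f); s=0
    for t in np.arange(0,2*np.pi,.05):
        ux,uy=np.cos(t),np.sin(t)
        if ux*np.cos(f)+uy*np.sin(f) < -2: continue
        g=lambda r: im[int(np.clip(round(120-2*(cx+r*ux)),0,239)),int(round(160-2*(cy+r*uy)))]
        s+=np.clip(g(25.5)-g(21),0,250)
    best.append((s,a))
best.sort(reverse=True);print([(int(s),round(a,2)) for s,a in best[:4]]); print(get_obs()['eef_pos'].round(4),get_obs()['ft_force'].round(1))
E
python3 g.py
```

```text
[(21507, np.float64(2.58)), (21456, np.float64(2.56)), (21401, np.float64(2.6)), (21380, np.float64(2.7))]
[0.522  0.042  0.0591] [-10.4   1.6   2.6]
```

drive_tool:
  increments:
    - [[-1, 1, -0.3], [0, 0, 0], 0]
    - [[-0.5, 1, 0.2], [0, 0, 0], 0]
    - [[0, 1, 0.2], [0, 0, 0], 0]
    - [[0, 1, 0.2], [0, 0, 0], 0]
    - [[0, 0, 0], [0, 0, 0], 0]

```text
clock: 7.58
eef_pos: [0.5244, 0.0462, 0.0611]
tool_rot: [-0.003, 0.991, -0.0, 0.13]
ft_force: [-3.5, -0.1, -0.5]
grip_width: -0.0002
grasp_force: 1.8
```

```bash
python3 g.py;python3 f.py pics/v5.png
```

```text
[(23085, np.float64(2.58)), (23070, np.float64(2.44)), (23020, np.float64(2.46)), (22995, np.float64(2.48))]
[0.5246 0.0462 0.0612] [-3.3  0.1 -0.6]
[0.5251 0.0461 0.0615]
```

View pics/v5.png

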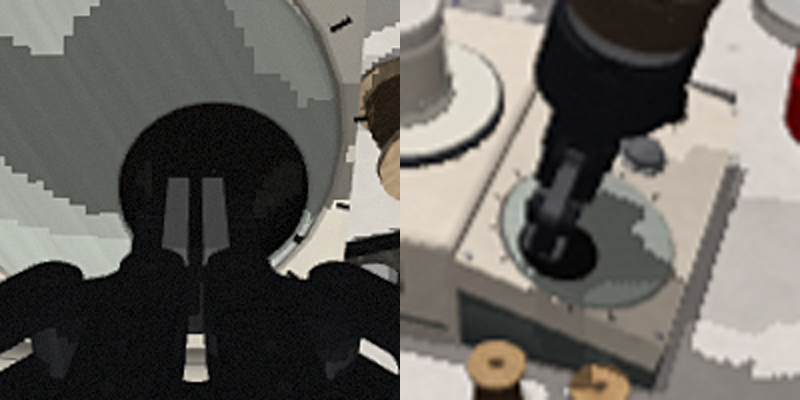

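```bash
python3 - <<'E'
from m import *
c=camera("wrist");ang([(370,269,.003),(220+293/2,150+274/2,0),(220+213/2,150+196/2,.003)],c)
print(get_obs()['eef_pos'].round(4),get_obs()['ft_force'].round(1))
E
```

```text
[26.2 41.8  3. ] clicks 2.59
[39.2 41.3  0. ] clicks 3.06
[14.1 19.6  3. ] clicks 2.74
[0.5252 0.0461 0.0616] [-3.  -0.  -0.8]
```

drive_tool:
  increments:
    - [[0.8, -0.4, 0.2], [0, 0, 0], 0]
    - [[0.8, -0.4, 0.2], [0, 0, 0], 0]
    - [[0, 0, 0], [0, 0, 0], 0]

```text
clock: 8.08
eef_pos: [0.5264, 0.0447, 0.0618]
tool_rot: [-0.003, 0.991, -0.001, 0.131]
ft_force: [-4.4, -0.9, 1.2]
grip_width: -0.0001
grasp_force: 2.2
```

```bash
python3 g.py; python3 - <<'E'
from m import *
c=camera("wrist");cv2.imwrite("pics/w6.png",c["image"][:,:,::-1])
E
```

```text
[(23270, np.float64(3.0)), (23068, np.float64(2.8)), (23054, np.float64(2.74)), (23037, np.float64(2.76))]
[0.5265 0.0447 0.0618] [-3.3 -2.3 -0. ]
```

```bash
cat >p.py <<'E'
from m import *
def prof(c,r,h,a,q=(.568,-.019,.0077)):
    k=c["K"];Rw,tw=c["view"][:3,:3],c["view"][:3,3];A=R.from_euler('z',q[2]).as_matrix()@P;O=S(q,DC)
    f=np.radians(120-24*a)[:,None];r=np.asarray(r)[None]
    W=O+np.stack([r*np.cos(f),r*np.sin(f),0*f+h+0*r],-1)@A.T
    D=W@Rw.T+tw;rr=np.hypot(D[...,0],D[...,1]);m=k[0,0]*np.arctan2(rr,D[...,2])/rr
    g=cv2.cvtColor(c["image"],cv2.COLOR_RGB2GRAY)
    return cv2.remap(g,(m*D[...,0]+k[0,2]).astype(np.float32),(m*D[...,1]+k[1,2]).astype(np.float32),cv2.INTER_LINEAR)
if __name__=="__main__":
    c=camera("wrist");a=np.arange(-.5,5.01,.1)
    a_=np.array2string
    for nm,r,h in(("rim",np.array([.045,.0465,.048]),.003),("well",np.array([.040,.042]),.003),("well30",np.array([.028,.030,.032]),.003),("stroke",np.array([.053,.055,.057]),0)):
        print(nm,' '.join(f"{x:.1f}:{int(v)}" for x,v in zip(a,prof(c,r,h,a).mean(1))))
    print(get_obs()['eef_pos'].round(4),get_obs()['ft_force'].round(1))
E
python3 p.py
```

```text
rim -0.5:119 -0.4:119 -0.3:118 -0.2:119 -0.1:118 -0.0:117 0.1:117 0.2:119 0.3:118 0.4:117 0.5:117 0.6:118 0.7:118 0.8:93 0.9:96 1.0:95 1.1:95 1.2:95 1.3:96 1.4:96 1.5:95 1.6:95 1.7:96 1.8:95 1.9:97 2.0:94 2.1:90 2.2:85 2.3:79 2.4:100 2.5:102 2.6:92 2.7:91 2.8:42 2.9:86 3.0:90 3.1:93 3.2:38 3.3:16 3.4:16 3.5:13 3.6:15 3.7:14 3.8:13 3.9:16 4.0:14 4.1:13 4.2:33 4.3:17 4.4:13 4.5:14 4.6:15 4.7:16 4.8:17 4.9:15 5.0:17
well -0.5:122 -0.4:121 -0.3:123 -0.2:122 -0.1:123 -0.0:123 0.1:122 0.2:122 0.3:123 0.4:123 0.5:123 0.6:122 0.7:109 0.8:98 0.9:96 1.0:95 1.1:96 1.2:95 1.3:97 1.4:97 1.5:92 1.6:67 1.7:52 1.8:33 1.9:11 2.0:12 2.1:13 2.2:13 2.3:11 2.4:16 2.5:20 2.6:11 2.7:14 2.8:10 2.9:12 3.0:9 3.1:14 3.2:18 3.3:14 3.4:12 3.5:11 3.6:19 3.7:14 3.8:18 3.9:14 4.0:11 4.1:16 4.2:19 4.3:14 4.4:14 4.5:15 4.6:12 4.7:14 4.8:15 4.9:13 5.0:20
well30 -0.5:98 -0.4:98 -0.3:97 -0.2:99 -0.1:97 -0.0:98 0.1:97 0.2:96 0.3:96 0.4:96 0.5:97 0.6:95 0.7:72 0.8:56 0.9:33 1.0:12 1.1:9 1.2:12 1.3:16 1.4:14 1.5:13 1.6:13 1.7:11 1.8:13 1.9:13 2.0:11 2.1:15 2.2:13 2.3:12 2.4:13 2.5:16 2.6:17 2.7:17 2.8:15 2.9:15 3.0:29 3.1:40 3.2:53 3.3:67 3.4:67 3.5:67 3.6:56 3.7:42 3.8:18 3.9:15 4.0:33 4.1:58 4.2:71 4.3:70 4.4:58 4.5:44 4.6:13 4.7:15 4.8:15 4.9:14 5.0:17
stroke -0.5:145 -0.4:144 -0.3:144 -0.2:143 -0.1:144 -0.0:48 0.1:145 0.2:144 0.3:144 0.4:143 0.5:146 0.6:118 0.7:134 0.8:103 0.9:87 1.0:63 1.1:107 1.2:168 1.3:175 1.4:199 1.5:193 1.6:161 1.7:149 1.8:144 1.9:141 2.0:138 2.1:179 2.2:213 2.3:211 2.4:209 2.5:205 2.6:206 2.7:209 2.8:208 2.9:206 3.0:201 3.1:195 3.2:151 3.3:15 3.4:14 3.5:16 3.6:14 3.7:14 3.8:13 3.9:16 4.0:15 4.1:16 4.2:16 4.3:26 4.4:28 4.5:16 4.6:16 4.7:15 4.8:15 4.9:16 5.0:13
[0.5268 0.045  0.062 ] [-1.1 -0.1 -0.4]
```

```bash
cat >e.py <<'E'
from p import *
c=camera("wrist");a=np.arange(-.5,5,.02);est=[]
for r in(.028,.032,.036,.040,.043):
    g=prof(c,[r],.003,a)[:,0].astype(int); hw=np.degrees(np.arccos((r*r+.024**2-.023**2)/(2*r*.024)))/24
    i=np.argmax((g<45)&(np.roll(g,-10)<35)); est.append(a[i]+hw)
g=prof(c,[.0455,.047,.048],.003,a).mean(1); i=(a>np.median(est)-.4)&(a<np.median(est)+.35)
print("trail",np.round(est,2),"mark",[(round(x,2),int(v)) for x,v in sorted(zip(a[i],g[i]),key=lambda t:t[1])[:3]]);o=get_obs()
print(o['clock'],o['eef_pos'].round(4),o['ft_force'].round(1),o['joint_pos'].round(2))
E
python3 e.py
```

```text
trail [2.9  2.91 2.92 2.95 2.97] mark [(np.float64(3.24), 14), (np.float64(3.26), 15), (np.float64(3.22), 17)]
8.2833 [0.5277 0.0453 0.0624] [-0.5 -0.1  0.1] [ 0.1   0.27 -0.48  0.55 -0.03  0.09]
```

drive_tool:
  increments:
    - [[0.7, -0.7, 0.2], [0, 0, 0], 0]
    - [[0.7, -0.7, 0.2], [0, 0, 0], 0]
    - [[0.6, -0.7, 0.2], [0, 0, 0], 0]
    - [[0, 0, 0], [0, 0, 0], 0]

```text
clock: 8.62
eef_pos: [0.5288, 0.0439, 0.0626]
tool_rot: [-0.003, 0.991, 0.001, 0.131]
ft_force: [-2.0, 3.4, -0.3]
grip_width: -0.0
grasp_force: 1.5
```

```bash
python3 e.py
```

```text
trail [3.12 3.13 3.12 3.15 3.17] mark [(np.float64(3.32), 10), (np.float64(3.46), 13), (np.float64(3.38), 14)]
8.6667 [0.5286 0.0437 0.0625] [-1.2  3.6 -0.5] [ 0.1   0.28 -0.48  0.56 -0.02  0.09]
```

drive_tool:
  increments:
    - [[0.6, -0.8, 0.2], [0, 0, 0], 0]
    - [[0.6, -0.8, 0.1], [0, 0, 0], 0]
    - [[0, 0, 0], [0, 0, 0], 0]

```text
clock: 8.92
eef_pos: [0.529, 0.0417, 0.0624]
tool_rot: [-0.003, 0.992, -0.0, 0.13]
ft_force: [-3.5, 3.7, 1.5]
grip_width: -0.0002
grasp_force: 2.1
```

```bash
python3 e.py
```

```text
trail [3.26 3.25 3.26 3.27 3.29] mark [(np.float64(3.42), 8), (np.float64(3.44), 12), (np.float64(3.46), 13)]
8.9667 [0.529  0.0416 0.0624] [-3.2  2.6  1. ] [ 0.09  0.28 -0.47  0.56 -0.02  0.08]
```

drive_tool:
  increments:
    - [[0.5, -0.8, 0.1], [0, 0, 0], 0]
    - [[0.5, -0.8, 0.1], [0, 0, 0], 0]
    - [[0, 0, 0], [0, 0, 0], 0]

```text
clock: 9.22
eef_pos: [0.5292, 0.0397, 0.0623]
tool_rot: [-0.003, 0.992, -0.0, 0.129]
ft_force: [-6.1, 2.3, 2.3]
grip_width: -0.0003
grasp_force: 2.6
```

```bash
python3 e.py
```

```text
trail [3.4  3.41 3.42 3.43 3.45] mark [(np.float64(3.66), 12), (np.float64(3.68), 12), (np.float64(3.64), 13)]
9.2667 [0.5293 0.0396 0.0623] [-5.2  2.2  2.4] [ 0.09  0.28 -0.47  0.56 -0.02  0.08]
```

drive_tool:
  increments:
    - [[0.2, -0.8, 0.1], [0, 0, 0], 0]
    - [[0.2, -0.8, 0.1], [0, 0, 0], 0]
    - [[0, 0, 0], [0, 0, 0], 0]

```text
clock: 9.52
eef_pos: [0.5293, 0.0379, 0.0622]
tool_rot: [-0.003, 0.992, -0.001, 0.129]
ft_force: [-5.2, 0.9, 2.2]
grip_width: 0.0
grasp_force: 2.4
```

```bash
python3 e.py
```

```text
trail [3.54 3.53 3.56 3.55 3.59] mark [(np.float64(3.64), 12), (np.float64(3.82), 12), (np.float64(3.84), 13)]
9.5667 [0.5293 0.0378 0.0622] [-6.1  1.6  1.7] [ 0.08  0.28 -0.47  0.56 -0.02  0.08]
```

drive_tool:
  increments:
    - [[0, -0.8, 0], [0, 0, 0], 0]
    - [[0, 0, 0], [0, 0, 0], 0]
    - [[0, 0, 0], [0, 0, 0], 0]
    - [[0, 0, 0], [0, 0, 0], 0]

```text
clock: 9.9
eef_pos: [0.5294, 0.0368, 0.0622]
tool_rot: [-0.003, 0.992, -0.001, 0.129]
ft_force: [-5.5, 1.6, 0.7]
grip_width: -0.0001
grasp_force: 2.0
```

```bash
python3 e.py
```

```text
trail [3.62 3.63 3.64 3.67 3.69] mark [(np.float64(3.7), 12), (np.float64(3.74), 13), (np.float64(3.68), 13)]
9.95 [0.5296 0.0369 0.0623] [-3.3  1.5  1.1] [ 0.08  0.28 -0.47  0.56 -0.02  0.07]
```

drive_tool:
  increments:
    - [[0, -0.8, 0], [0, 0, 0], 0]
    - [[0, 0, 0], [0, 0, 0], 0]
    - [[0, 0, 0], [0, 0, 0], 0]
    - [[0, 0, 0], [0, 0, 0], 0]

```text
clock: 10.28
eef_pos: [0.5313, 0.0362, 0.0631]
tool_rot: [-0.003, 0.991, -0.001, 0.131]
ft_force: [-1.8, 0.3, -0.2]
grip_width: -0.0001
grasp_force: 1.3
```

```bash
python3 e.py
```

```text
trail [3.82 3.81 3.82 3.83 3.83] mark [(np.float64(3.84), 11), (np.float64(3.74), 12), (np.float64(4.02), 12)]
10.3333 [0.5313 0.0361 0.0631] [-1.8  0.1 -0. ] [ 0.08  0.28 -0.47  0.56 -0.02  0.07]
```

drive_tool:
  increments:
    - [[0, 0, 0], [0, 0, 0], 0]
    - [[0, 0, 0], [0, 0, 0], 0]
    - [[0, 0, 0], [0, 0, 0], 0]
    - [[0, 0, 0], [0, 0, 0], 0]

```text
clock: 10.67
eef_pos: [0.5323, 0.0366, 0.0638]
tool_rot: [-0.003, 0.991, -0.0, 0.132]
ft_force: [-0.5, 0.5, 0.0]
grip_width: -0.0001
grasp_force: 0.0
```

```bash
python3 e.py
```

```text
trail [4.1  4.13 4.1  4.11 4.13] mark [(np.float64(4.36), 11), (np.float64(3.9), 12), (np.float64(4.34), 12)]
10.7167 [0.5322 0.0366 0.0637] [-0.1  0.5 -0. ] [ 0.08  0.28 -0.47  0.56 -0.02  0.07]
```

drive_tool:
  increments:
    - [[-1.5, 1, -0.4], [0, 0, 0], 0]
    - [[-1.5, 1, -0.4], [0, 0, 0], 0]
    - [[-1.3, 0, 5], [0, 0, 0], 0]
    - [[-1.3, 0, 5], [0, 0, 0], 0]
    - [[-2.6, 0, 10], [0, 0, 0], 0]
    - [[-5, 0, 20], [0, 0, 0], 0]
    - [[-5, 0, 20], [0, 0, 0], 0]
    - [[0, 0, 0], [0, 0, 0], 0]

```text
clock: 11.38
eef_pos: [0.515, 0.0389, 0.1268]
tool_rot: [-0.003, 0.991, -0.0, 0.134]
ft_force: [0.1, 0.2, 1.1]
grip_width: -0.0002
grasp_force: 0.0
```

```bash
python3 e.py; python3 - <<'E'
from p import *
c=camera("wrist");a=np.arange(2.8,4.8,.05)
print(' '.join(f"{x:.2f}:{int(v)}" for x,v in zip(a,prof(c,[.0455,.047,.048],.003,a).mean(1))))
E
```

```text
trail [4.16 4.17 4.14 4.15 4.17] mark [(np.float64(4.06), 35), (np.float64(4.04), 41), (np.float64(4.08), 42)]
11.4333 [0.5146 0.0389 0.1252] [ 0.1 -0.3 -0.1] [ 0.09  0.16 -0.43  0.71 -0.02  0.08]
2.80:188 2.85:188 2.90:188 2.95:190 3.00:190 3.05:190 3.10:190 3.15:191 3.20:190 3.25:187 3.30:183 3.35:179 3.40:168 3.45:157 3.50:146 3.55:143 3.60:130 3.65:119 3.70:111 3.75:109 3.80:99 3.85:92 3.90:94 3.95:83 4.00:52 4.05:49 4.10:60 4.15:64 4.20:61 4.25:50 4.30:42 4.35:46 4.40:44 4.45:44 4.50:17 4.55:8 4.60:11 4.65:9 4.70:24 4.75:61
```

drive_tool:
  increments:
    - [[-8, -17, 0], [0, 0, 0], 0]
    - [[-8, -17, 0], [0, 0, 0], 0]
    - [[-8, -17, 0], [0, 0, 0], 0]
    - [[-8, -17, 0], [0, 0, 0], 0]
    - [[-8, -18, 0], [0, 0, 0], 0]
    - [[0, 0, 0], [0, 0, 0], 0]
    - [[0, 0, 0], [0, 0, 0], 0]

```text
clock: 12.07
eef_pos: [0.472, -0.0478, 0.1214]
tool_rot: [-0.002, 0.992, -0.0, 0.13]
ft_force: [-0.5, 0.3, -0.0]
grip_width: -0.0003
grasp_force: 0.0
```

```bash
python3 e.py; python3 - <<'E'
from p import *
c=camera("wrist");cv2.imwrite("pics/w7.png",c["image"][:,:,::-1])
for s in silhouettes("start_top",c)[:2]:
    b=s["bbox"];m=np.argwhere(s["region"]).mean(0)[::-1];print(s["conf"],b,m);ang([(*m,.008)],c)
o,C=look([.568,-.019,.0077]);cv2.imwrite("pics/fin.png",np.vstack([o['d'],cv2.resize(c["image"][100:300,160:480],(480,300))])[:,:,::-1])
E
```

```text
trail [4.12 4.13 4.14 4.15 4.11] mark [(np.float64(4.06), 39), (np.float64(4.04), 40), (np.float64(4.0), 43)]
12.1167 [ 0.4726 -0.0473  0.1216] [-0.  -0.5  0.3] [-0.12  0.09 -0.52  0.7   0.03 -0.12]
0.89 [299.6, 201.2, 333.8, 232.9] [317.53796791 216.7197861 ]
[-12.9 -77.8   8. ] clicks 9.14
0.64 [356.1, 159.5, 479.0, 288.0] [415.25394205 223.54041113]
[-7.1 -7.   8. ] clicks 10.64
```

View pics/fin.png

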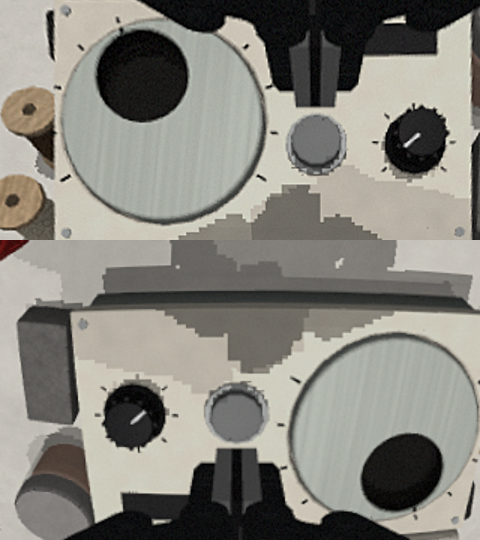

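drive_tool:
  increments:
    - [[3.3, 0, -10], [0, 0, 0], 0]
    - [[3, 0, -10], [0, 0, 0], 0]
    - [[3, 0, -10], [0, 0, 0], 0]
    - [[2.5, 0, -9], [0, 0, 0], 0]
    - [[2.3, 0, -8.5], [0, 0, 0], 0]
    - [[0, 0, 0], [0, 0, 0], 0]
    - [[0, 0, 0], [0, 0, 0], 0]

```text
clock: 12.85
eef_pos: [0.4865, -0.0468, 0.0741]
tool_rot: [-0.003, 0.992, -0.0, 0.13]
ft_force: [0.2, 0.7, 0.3]
grip_width: -0.0001
grasp_force: 0.0
```

drive_tool:
  increments:
    - [[0.5, 0, -2], [0, 0, 0], 0]
    - [[0.5, 0, -2], [0, 0, 0], 0]
    - [[0.5, 0, -2], [0, 0, 0], 0]
    - [[0.4, 0, -1.5], [0, 0, 0], 0]
    - [[0, 0, 0], [0, 0, 0], 0]

```text
clock: 13.27
eef_pos: [0.4886, -0.0473, 0.0671]
tool_rot: [-0.003, 0.991, -0.0, 0.13]
ft_force: [0.3, 0.8, 0.7]
grip_width: -0.0004
grasp_force: 0.0
```

drive_tool:
  increments:
    - [[0.4, 0, -1.5], [0, 0, 0], 0]
    - [[0.4, 0, -1.5], [0, 0, 0], 0]
    - [[0, 0, 0], [0, 0, 0], 0]

```text
clock: 13.52
eef_pos: [0.4897, -0.0474, 0.0643]
tool_rot: [-0.003, 0.991, -0.0, 0.131]
ft_force: [-0.9, -0.5, 3.1]
grip_width: -0.0003
grasp_force: 1.5
```

drive_tool:
  increments:
    - [[0.4, 0, -1.5], [0, 0, 0], 0]
    - [[0.4, 0, -1.5], [0, 0, 0], 0]
    - [[0, 0, 0], [0, 0, 0], 0]

```text
clock: 13.77
eef_pos: [0.4904, -0.0474, 0.0616]
tool_rot: [-0.003, 0.991, -0.0, 0.131]
ft_force: [-3.4, 0.3, 7.3]
grip_width: -0.0001
grasp_force: 3.6
```

drive_tool:
  increments:
    - [[0.5, 0, -2], [0, 0, 0], 0]
    - [[0.5, 0, -2], [0, 0, 0], 0]
    - [[0, 0, 0], [0, 0, 0], 0]
    - [[0, 0, 0], [0, 0, 0], 0]

```text
clock: 14.1
eef_pos: [0.4907, -0.0474, 0.061]
tool_rot: [-0.003, 0.991, -0.001, 0.132]
ft_force: [-23.7, 0.9, 44.5]
grip_width: 0.0001
grasp_force: 24.6
```

drive_tool:
  increments:
    - [[-1, 0, 4], [0, 0, 0], 0]
    - [[-1.3, 0, 5], [0, 0, 0], 0]
    - [[-2.6, 0, 10], [0, 0, 0], 0]
    - [[-5, 0, 20], [0, 0, 0], 0]
    - [[-7, 0, 30], [0, 0, 0], 0]
    - [[-7, 0, 30], [0, 0, 0], 0]
    - [[0, 0, 0], [0, 0, 0], 0]
    - [[0, 0, 0], [0, 0, 0], 0]

```text
clock: 14.77
eef_pos: [0.4691, -0.0476, 0.1582]
tool_rot: [-0.003, 0.991, -0.001, 0.133]
ft_force: [0.4, 0.1, -0.7]
grip_width: 0.0
grasp_force: 0.0
```

```bash
python3 e.py; python3 - <<'E'
from m import *
o,C=look([.568,-.019,.0077]);c=camera("top")
cv2.imwrite("pics/fin2.png",np.vstack([o['d'],cv2.resize(c["image"][130:300,200:472],(480,300))])[:,:,::-1])
E
```

```text
trail [4.16 4.13 4.12 4.13 4.11] mark [(np.float64(4.02), 31), (np.float64(4.04), 35), (np.float64(4.0), 36)]
14.8167 [ 0.4678 -0.0474  0.1565] [ 0.5 -0.2 -0.3] [-0.12  0.04 -0.47  0.79  0.03 -0.12]
```

View pics/fin2.png

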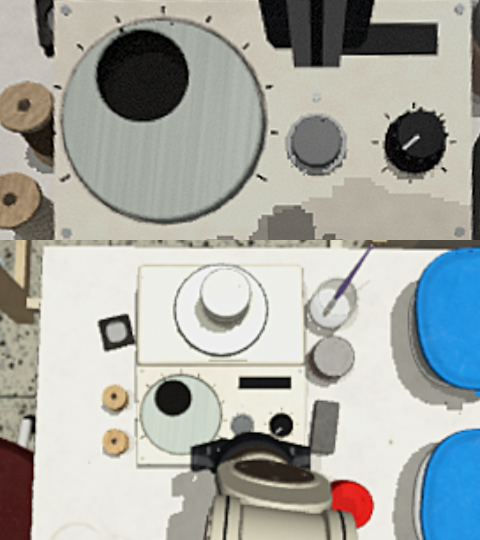

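```bash
python3 -c "
from workcell import *
print(job_done())"
```

```text
the job is handed in; nothing more can be done
None
```

I turned the dial clockwise four clicks from its first stop, and it rests in the fourth. I then pushed the start button fully in and it sprang back; the jar, heat knob and bystanders look unmoved in the last picture. At the bottom of the push the fingertip force reached about 50 N (well over the 5 N needed), and the job was handed in at about 15 s.

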